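Gauge a round kiln prop in the bench caliper

ROBOT

A 6-joint arm with a two-finger parallel gripper is mounted at the origin on a cart in front of the work surface, level with it; the furniture and walls round the work are solid. World frame = base frame: x ahead of the robot, y to its left, z up, the work surface at z = 0. Lengths are in m, angles in rad, forces in N, time in s.
With the tool pointing down it reaches from about 0.375 to 0.9 m from the base axis. Payload 3.1 kg.
Tool frame: the origin (TCP) lies on the centre line of the jaws, within the pads' length; the fingertips stand 17 mm ahead of it and the grasp point (between the pads) lies 2 mm behind it (robot.tcp_to_tips is the distance from the TCP to the fingertips, in m); z points along the fingers, y is the line along which they close (so a half turn about z gives the same grasp; the last joint's range is limited). The gripper opens to 87 mm and grips with 3 to 60 N. Pads are 19 mm wide; open, the fingers measure 117 mm over their backs; the gripper's body (75 mm by 190 mm) begins 51 mm behind the grasp point.
Start: joints at [0.934, 0.527, 1.433, -0, 1.181, -0.178], TCP at [0.276, 0.561, 0.24] pointing down, gripper open.
Joint ranges: [-3.08, 3.08], [-0.75, 2.2], [0.22, 2.44], [-1.43, 4.57], [0, 2.65], [-2.85, 2.85]. Speed limits (rad/s): [2.79, 2.79, 3.14, 3.14, 3.14, 3.14].

INTERFACE

Orientations are given as a rotation vector (axis times angle).
In Python, from bench import robot gives the robot as it stands.
- The arm moves only by the tool servo_tool, never from a script. Its argument "rows" is a list of rows, each a list of 3 entries, a list of its own where there are three numbers: the shift along the tool's x, y, z in cm, then the turn about the tool's z in degrees, then the finger opening in cm, from 0 to 8.7. A call has 1 to 10 rows; each row shifts and turns the commanded pose from where the row before left it, along the tool's axes as they then stand; what a row does not reach is not made up. A row lasts 1/12 s, in which the tool goes at most 41.7 mm and 7.16 degrees, less where a joint would pass 70% of its speed; a pose out of reach is approached as far as the arm can. A call with a gripper value outside its range is refused whole. The fingers move at their own pace and stop on an object; "grip_force" is the grip in N (left out, the last holds). Time passes only in rows, so rows that do not move let the fingers close. It gives the time, the measured TCP pose, the force, the opening and the grip force at its end, in the units of the state.
- robot.observe(): the state, without advancing time (a new reading comes with each control period).
- robot.grab_frame(name): name is "scene" or "top" or "wrist"; returns a dict with "color" (480x640x3 uint8, blue, green, red), "fov_y" (degrees; the focal length in pixels is half the picture's height over the tangent of half this angle, whatever the lens; pixels are square), "cx", "cy" (the principal point, pixels), "cam_to_world" (4x4, takes a point from camera to world coordinates). Camera axes: x right, y up, looking along -z (the intrinsics and any distortion apply to the point x, -y, -z); pixel columns grow to the right and rows downward; lengths in m; the calibration is good to about 2 mm. A picture is of the moment at which its call begins. There is no depth.
- robot.job_done(): hands the job in; it is judged then, once.
Trained networks look in the newest picture that a camera, given by its name, has taken for a name from the list of things; names that differ only in an ending like _2 or _b are one class to them, and where a whole thing is asked for, a point or a joint stands for the part that bears it (a point fixed in the world has none). Each returns a list of dicts, best first, with "score" (0 to 1); they miss things now and then, are a little off and sometimes report something else, mostly with a low value. They report only what shows in the picture. A call takes as long as a camera call. They do not tell look-alikes from the thing itself.
- robot.regions_of(camera, label): "pixels" (480x640 bool, what is visible of it) and "position" ([column, row] in pixels, amid what is visible of it).
The state is a dict: "t": time; "joints": joint angles; "dq": joint speeds; "joint_torque": joint torques, N m; "tcp_pos": TCP position; "orientation": TCP orientation; "wrist_force": force on the tool from outside, world axes, zero at the start; "wrist_torque": the same for the moment, N m; "opening": finger opening in m; "gripper_force": force on a finger pad.
Only numpy, scipy, OpenCV 4.12 (cv2) and the standard library are available. Lean on these libraries where they do the work, as an engineer would, in place of code of your own. Each camera call takes 0.05 s, during which the arm holds its last target. There are 200 camera calls.

TASK

Check the thickness of the round kiln prop: stand it upright on the bed of the bench gauge, in line with the middle of the jaws, and let go of it. Then slide the moving jaw up to it, keeping the jaw square, until the prop is nipped between both jaws with about 5 to 10 N for a moment - the bisque prop must not be squeezed hard. Let go and leave the jaw closed on the upright prop for reading, with the other things left alone.

Things in the scene. Friction and masses are not known exactly. Their poses are not given: they have to be found in the camera images.
- gauge: Bench caliper gauge fixed to the table: a flat wooden base with an aluminium bed, 260 x 90 mm, bed surface 18 mm above the table. Origin: centre of its underside. x is the measuring line (from the fixed jaw towards the moving jaw), y across, z up. Ink marks along one edge are 10 mm apart.
- bed_mid (a point): Point on the bed surface, on the centre line, 40 mm in front of the fixed jaw's face: the place for the prop. Axes as the gauge.
- fixed_jaw: The fixed jaw: a steel block 24 mm thick, 70 mm wide across the gauge, standing 36 mm above the bed. It does not move. Its face looks to the gauge's +x.
- fixed_face (a point): Middle of the fixed jaw's face, 18 mm above the bed. Axes as the gauge.
- jaw: The moving jaw of steel: a face plate 70 mm wide across the gauge and 14 mm thick, standing 36 mm above the bed, on a carriage 50 mm wide and 19 mm high that ends 64 mm behind the face. A dark square grip post rises from the carriage. Origin: on the centre line at bed height, 30 mm behind the face. Axes as the gauge (turned by the jaw's skew). 0.4 kg with its slide.
- jaw_face (a point): Middle of the moving jaw's face (it looks to the gauge's -x), 18 mm above the bed.
- jaw_grip (a point): Centre of the upper part of the grip post, 52 mm above the bed and 45 mm behind the jaw's face. The post is 20 x 20 mm, sides along the gauge's axes, free from 19 mm to 67 mm above the bed.
- slide (a joint): Opening of the gauge: distance in m between the two jaw faces (0 = shut, at most 0.13). It starts 0.10 to 0.125 open. It moves along the gauge's x, stays where it is left, and takes about 2.5 to 3.5 N to slide; that drag is part of the force felt when pushing it.
- skew (a joint): Skew (tilt) of the moving jaw in rad about the vertical through its origin; 0 = square to the bed. The guide has springy play, 1.5 N m per rad: pushing off the line of the prop skews it. More than 0.07 rad either way (4 degrees) spoils the gauge and the run.
- round_prop: The round kiln prop to be gauged: a plain solid cylinder of pale bisque clay, 60 mm tall, upright, with a diameter somewhere between 36 and 46 mm (that is what the gauge is to find). 0.17 kg, varying. Origin: centre of its underside. It is fragile: a jaw pressing on it with more than 15 N chips it.
- square_prop: A square kiln prop of the same clay, 36 x 36 x 60 mm; not to be gauged, leave alone. Origin: centre of its underside.
- glaze_pot: Glaze pot with a press lid, 71 mm across, 76 mm tall; leave alone. Origin: centre of its underside.
- timer: Round clockwork minute timer, 68 mm across, 61 mm tall; leave alone. Origin: centre of its underside.
Not all that is in view belongs to the job. What is shaped like the round_prop but purple or turquoise is not meant.

How it is judged:
On the way, in this order (a step that is already met when the one before it is completed fails the run):
1. the round prop stands upright and released on the bed, between the jaws and within 10 mm of their middle line, with the jaws still open more than 60 mm (angle between round_prop's own z axis and vertical below 0.08 rad and z of round_prop in the frame of bed_mid between -0.003 and 0.003 m and y of round_prop in the frame of bed_mid between -0.01 and 0.01 m and x of round_prop in the frame of fixed_face above 0.015 m and value of joint slide above 0.06 m and contact force between the fingers and round_prop below 0.1 N), for 0.1 s.
2. the prop is nipped between the two jaws: each presses on it with more than 3 N, the moving jaw square within 0.07 rad (contact force between each of jaw, fixed_jaw and round_prop above 3 N and value of joint skew between -0.07 and 0.07 rad and contact force between the fingers and round_prop below 0.1 N), for 0.2 s.
At the end, for the whole second after the job is handed in: The round prop stands upright (within 0.08 rad) on the bed between the jaws, within 12 mm of their middle line; the moving jaw is left closed on it (opening below 47 mm) and square within 0.03 rad; all at rest (angle between round_prop's own z axis and vertical below 0.08 rad and z of round_prop in the frame of bed_mid between -0.003 and 0.003 m and y of round_prop in the frame of bed_mid between -0.012 and 0.012 m and x of round_prop in the frame of fixed_face above 0.015 m and value of joint slide below 0.047 m and value of joint skew between -0.03 and 0.03 rad and linear speed of each of round_prop, jaw below 0.01 m/s); the robot touches nothing.
It fails at once if a jaw pressed on the prop with more than 15 N (contact force between any of jaw, fixed_jaw and round_prop above 15 N).
It fails at once if the moving jaw was skewed by more than 0.07 rad (value of joint skew above 0.07 rad or value of joint skew below -0.07 rad).
It fails at once if the round prop was tipped over (angle between round_prop's own z axis and vertical above 0.6 rad).
It fails at once if the square prop, glaze pot or timer was shifted by more than 15 mm (distance of any of square_prop, glaze_pot, timer from where it was at the start of the episode above 0.015 m).
It also fails if it takes over 58 s, if anything falls off the work surface, if the arm or the gripper's body presses on something with over 40 N, if the wrist force passes 120 N, or if a joint passes its speed limit or range.

## Working session

There is one attempt and no reset: what is moved stays moved. The work goes in short steps, Python scripts to look and compute and a tool call to move; the robot and the scene stay as the last step left them, time stands still between calls to the robot, and variables do not carry over. Pictures are saved under pics/ and viewed, at most 10 in all, crops included, and the job is handed in when it is done.

Besides the shell and the picture viewer there is one more tool, called as name([rows], argument=value, ...), one row to a line, values as JSON. servo_tool: Moves the arm, as the interface text tells. Its arguments: {"type":"object","properties":{"rows":{"type":"array","items":{"type":"array"}},"grip_force":{"type":"number"}},"required":["rows"]}

```bash
mkdir -p pics; ls; python3 - <<'E'
from bench import robot
import cv2,numpy as np
a=robot.grab_frame("scene");b=robot.grab_frame("top")
for n,f in (("scene",a),("top",b)):
    cv2.imwrite(f"pics/{n}0.png",f["color"]);print(n,{k:v for k,v in f.items() if k!="color"})
for c in("scene","top"):
  for l in("round_prop","square_prop","gauge","fixed_jaw","jaw","glaze_pot","timer"):
    for r in robot.regions_of(c,l)[:3]:print(c,l,round(r["score"],2),np.round(r["position"]),r["pixels"].sum())
print(robot.observe())
E
```

```text
pics
scene {'fov_y': 52.71329899409422, 'cx': 325.26257537621404, 'cy': 244.35373010621493, 'cam_to_world': array([[ 0.86327134,  0.26639351, -0.42871562, -0.01640199],
       [-0.50456327,  0.47794356, -0.71901729, -0.90249908],
       [ 0.01336033,  0.83702118,  0.54700736,  0.7618806 ],
       [ 0.        ,  0.        ,  0.        ,  1.        ]])}
top {'fov_y': 56.27560935497209, 'cx': 318.89512547595785, 'cy': 243.643321217343, 'cam_to_world': array([[ 0.01289002,  0.98282954, -0.18406505,  0.36520827],
       [-0.99947986,  0.01810629,  0.02668663,  0.00498551],
       [ 0.02956114,  0.18362532,  0.98255172,  0.96027273],
       [ 0.        ,  0.        ,  0.        ,  1.        ]])}
scene round_prop 0.9 [267. 232.] 357
scene round_prop 0.83 [280. 212.] 324
scene round_prop 0.77 [289. 198.] 184
scene square_prop 0.54 [314. 212.] 335
scene gauge 0.67 [327. 279.] 2564
scene fixed_jaw 0.72 [342. 288.] 503
scene fixed_jaw 0.65 [312. 253.] 528
scene fixed_jaw 0.61 [266. 228.] 380
scene jaw 0.63 [320. 256.] 327
scene jaw 0.18 [341. 287.] 516
scene glaze_pot 0.71 [423. 317.] 1208
scen
[... 302 characters left out ...]
t': 0.8, 'joints': array([ 9.34502748e-01,  5.27421446e-01,  1.43273550e+00, -2.37456407e-07,
        1.18138805e+00, -1.78480745e-01]), 'dq': array([ 9.40735529e-05,  1.23351689e-03, -3.69648451e-04,  1.55475776e-03,
       -7.68860396e-04,  4.13198832e-04]), 'joint_torque': array([-1.32637037e-03, -4.39952660e+01, -1.76975799e+01,  6.33969787e-02,
        5.03756537e-02, -1.61715121e-05]), 'tcp_pos': array([0.27618344, 0.56062766, 0.23958538]), 'orientation': array([7.12862496e-01, 3.05962605e+00, 6.86044356e-05]), 'wrist_force': array([1.44928777, 0.3146019 , 0.51291353]), 'wrist_torque': array([-0.00201082,  0.0206393 , -0.02107126]), 'gripper_force': 0.0, 'opening': 0.08745383087067396}
```

View pics/top0.png

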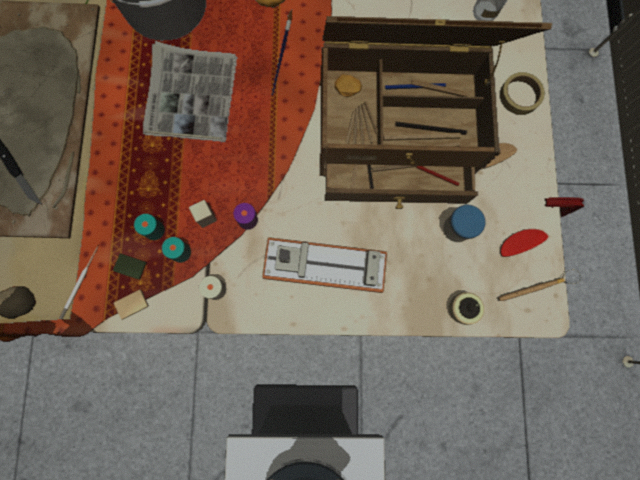

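View pics/scene0.png

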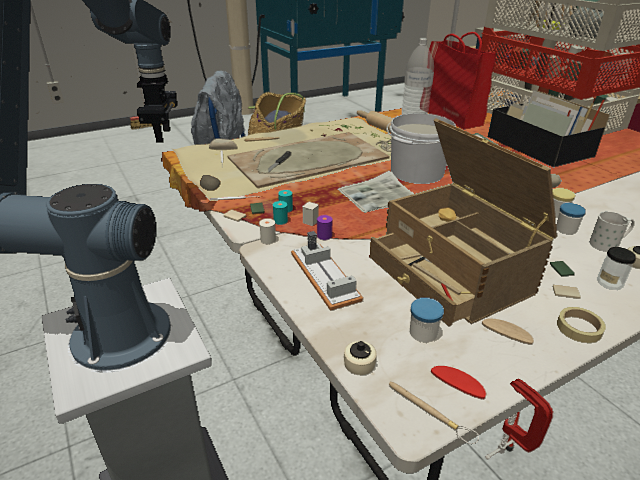

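The top view shows these look-alikes: a pale round prop (213,286), turquoise cylinders (147,225) and (175,248), a purple one (245,216) and a pale square prop (202,212). I choose the pale round one, which is at scene (267,232). The gauge is centred near (324,265), with the fixed jaw at (373,268) and the moving jaw with its post at (288,260).

```bash
cat > h.py <<'E'
import cv2,numpy as np
from bench import robot
from scipy.spatial.transform import Rotation as R
def ray(f,p):
    F=240/np.tan(np.radians(f["fov_y"]/2));T=f["cam_to_world"]
    d=T[:3,:3]@np.array([(p[0]-f["cx"])/F,-(p[1]-f["cy"])/F,-1]);return T[:3,3],d
def onz(f,p,z):
    o,d=ray(f,p);return (o+d*(z-o[2])/d[2])
def proj(f,P):
    F=240/np.tan(np.radians(f["fov_y"]/2));T=f["cam_to_world"]
    c=T[:3,:3].T@(np.array(P)-T[:3,3]);return np.array([f["cx"]+F*c[0]/-c[2],f["cy"]-F*c[1]/-c[2]])
def tri(f,p,g,q):
    a,u=ray(f,p);b,v=ray(g,q);s=np.linalg.lstsq(np.c_[u,-v],b-a,rcond=None)[0]
    return (a+s[0]*u+b+s[1]*v)/2,np.linalg.norm(a+s[0]*u-b-s[1]*v)
def totool(d):
    return R.from_rotvec(robot.observe()["orientation"]).inv().apply(d)
E
python3 - <<'E'
from h import *
a=robot.grab_frame("scene");b=robot.grab_frame("top")
im=b["color"][195:320,180:400];cv2.imwrite("pics/c1.png",cv2.resize(im,None,fx=3.6,fy=3.6,interpolation=cv2.INTER_CUBIC))
print("prop",tri(b,(213,286),a,(267,231)),onz(b,(211,286),.06))
r=robot.regions_of("top","gauge")[0]["pixels"].astype(np.uint8)
rc=cv2.minAreaRect(cv2.findNonZero(r));print(rc)
for p in cv2.boxPoints(rc):print(p,onz(b,p,.012))
for p in((213,286),(202,212),(245,216),(175,248),(147,225)):print(p,onz(b,p,.05))
E
```

```text
prop (array([0.44537409, 0.19646695, 0.03315723]), np.float64(0.00239180211661416)) [0.44406295 0.19443348 0.06      ]
((324.1741027832031, 264.5205078125), (123.5011978149414, 43.87388610839844), 6.709836483001709)
[260.28333 279.09216] [0.46444524 0.10201993 0.012     ]
[265.4096  235.51881] [0.55850237 0.0944935  0.012     ]
[388.06488 249.94885] [ 0.53177647 -0.17004582  0.012     ]
[382.9386  293.52222] [ 0.4380006  -0.15769109  0.012     ]
(213, 286) [0.44500122 0.19253585 0.05      ]
(202, 212) [0.59806909 0.22380693 0.05      ]
(245, 216) [0.59133674 0.13461555 0.05      ]
(175, 248) [0.52127569 0.27392024 0.05      ]
(147, 225) [0.56822201 0.33439691 0.05      ]
```

View pics/c1.png

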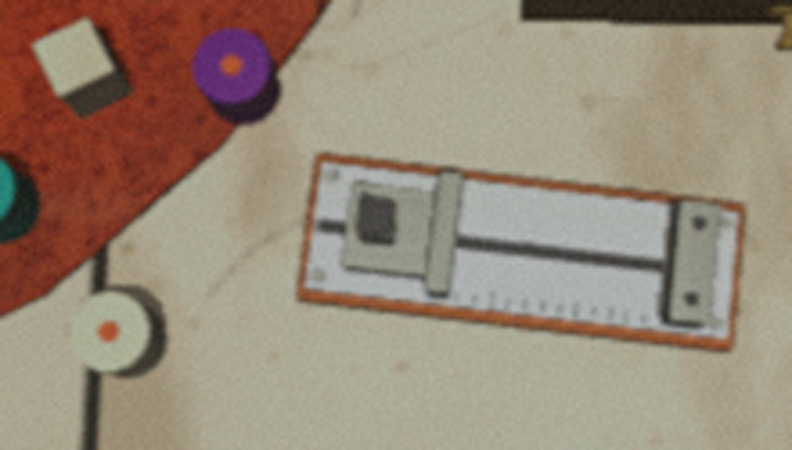

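The crop confirms the pale round prop, at crop (115,330), which is full-image (212,287). The gauge's fixed jaw is on the right, and its x axis points roughly along world +y. First I turn the tool so it closes across the gauge.

servo_tool([
  [[0, 0, 0], 7, 8.7],
  [[0, 0, 0], 7, 8.7],
  [[0, 0, 0], 7, 8.7],
  [[0, 0, 0], 7, 8.7],
  [[0, 0, 0], 7, 8.7],
  [[0, 0, 0], 7, 8.7],
  [[0, 0, 0], 7, 8.7],
  [[0, 0, 0], 7, 8.7],
  [[0, 0, 0], 7, 8.7],
  [[0, 0, 0], 6.6, 8.7],
])

```text
t: 1.78
tcp_pos: [0.2762, 0.5606, 0.2396]
orientation: [-2.338, -2.099, -0.0]
wrist_force: [0.4, 0.0, -0.1]
opening: 0.0871
gripper_force: 0.0
```

```bash
python3 - <<'E'
from h import *
o=robot.observe();M=R.from_rotvec(o["orientation"]).as_matrix()
print(o["tcp_pos"],o["joints"],M.round(3));print(totool(np.array([.41,.194,.2])-o["tcp_pos"])*100)
E
```

```text
[0.27617703 0.56064127 0.23957762] [9.34520930e-01 5.27445636e-01 1.43271321e+00 7.46594398e-06
 1.18139532e+00 1.04219482e+00] [[ 0.107  0.994  0.   ]
 [ 0.994 -0.107  0.   ]
 [ 0.     0.    -1.   ]]
[-35.01375203  17.24498825   3.95670823]
```

servo_tool([
  [[-3.5, 1.9, 0.2], 0, 8.7],
  [[-3.5, 1.9, 0.2], 0, 8.7],
  [[-3.5, 1.9, 0.2], 0, 8.7],
  [[-3.5, 1.9, 0.2], 0, 8.7],
  [[-3.5, 1.9, 0.2], 0, 8.7],
  [[-3.5, 1.9, 0.2], 0, 8.7],
  [[-3.5, 1.9, 0.2], 0, 8.7],
  [[-3.5, 1.9, 0.2], 0, 8.7],
  [[-3.5, 1.9, 0.2], 0, 8.7],
  [[-3.5, 1.9, 0.2], 0, 8.7],
])

```text
t: 2.62
tcp_pos: [0.4302, 0.1914, 0.2198]
orientation: [2.331, 2.106, 0.001]
wrist_force: [1.1, -0.6, -0.4]
opening: 0.0867
gripper_force: 0.0
```

```bash
python3 - <<'E'
from h import *
f=robot.grab_frame("wrist");cv2.imwrite("pics/w1.png",f["color"])
o=robot.observe();print(o["tcp_pos"],f["fov_y"],f["cam_to_world"].round(3))
for l in("round_prop","fixed_jaw","jaw"):
  for r in robot.regions_of("wrist",l)[:2]:print(l,r["score"],r["position"],r["pixels"].sum())
E
```

```text
[0.43389616 0.18548156 0.21952967] 66.92752079943834 [[ 0.995  0.097  0.023  0.436]
 [-0.1    0.966  0.24   0.257]
 [ 0.002 -0.241  0.971  0.365]
 [ 0.     0.     0.     1.   ]]
round_prop 0.79 [471.5, 32.7] 4315
round_prop 0.76 [417.8, 115.3] 3181
jaw 0.62 [504.5, 166.3] 3375
```

View pics/w1.png

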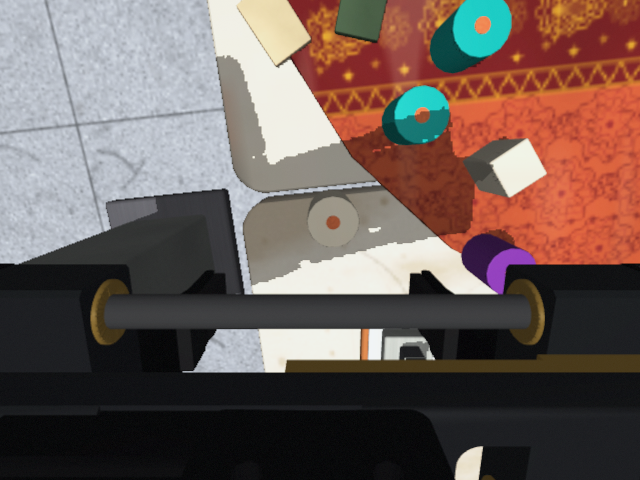

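The wrist view shows the prop's top face with its dot at (333,222). Its edges run from about column 307 to 359. The turquoise, purple and square props are clear of it.

```bash
python3 - <<'E'
from h import *
f=robot.grab_frame("wrist");o=robot.observe()
P=onz(f,(333,222),.06);L=onz(f,(307,221),.06);Q=onz(f,(359,221),.06)
print(o["tcp_pos"],P,np.linalg.norm(L-Q),totool(P-o["tcp_pos"])*100)
E
```

```text
[0.42956923 0.19317586 0.21962942] [0.44385676 0.1974756  0.06      ] 0.044414837878141114 [ 0.56767484  1.38268787 15.96269526]
```

servo_tool([
  [[0.55, 1.4, 2], 0, 8.7],
  [[0, 0, 3], 0, 8.7],
  [[0, 0, 3], 0, 8.7],
  [[0, 0, 3], 0, 8.7],
  [[0, 0, 3], 0, 8.7],
  [[0, 0, 2], 0, 8.7],
  [[0, 0, 1.5], 0, 8.7],
  [[0, 0, 0.5], 0, 8.7],
  [[0, 0, 0], 0, 8.7],
  [[0, 0, 0], 0, 8.7],
], grip_force=12)

```text
t: 3.7
tcp_pos: [0.444, 0.1983, 0.0399]
orientation: [2.329, 2.108, 0.001]
wrist_force: [0.2, 0.0, 0.5]
opening: 0.0871
gripper_force: 0.0
```

servo_tool([
  [[0, 0, 0], 0, 3],
  [[0, 0, 0], 0, 3],
  [[0, 0, 0], 0, 3],
  [[0, 0, 0], 0, 3],
  [[0, 0, 0], 0, 3],
  [[0, 0, 0], 0, 3],
  [[0, 0, 0], 0, 3],
  [[0, 0, 0], 0, 3],
])

```text
t: 4.37
tcp_pos: [0.4442, 0.1971, 0.0396]
orientation: [2.332, 2.105, 0.0]
wrist_force: [-0.3, -1.1, 0.4]
opening: 0.0446
gripper_force: 12.0
```

servo_tool([
  [[0, 0, -1], 0, 3],
  [[0, 0, -3], 0, 3],
  [[0, 0, -4], 0, 3],
  [[0, 0, -4], 0, 3],
  [[-3, 0.7, -2.5], 0, 3],
  [[-3, 0.7, -2.5], 0, 3],
  [[-3, 0.7, -2.5], 0, 3],
  [[-3, 0.7, -2.5], 0, 3],
  [[-4, 0.7, 0], 0, 3],
  [[-4, 0.7, 0], 0, 3],
], grip_force=14)

```text
t: 5.2
tcp_pos: [0.466, -0.0074, 0.262]
orientation: [2.327, 2.105, 0.004]
wrist_force: [0.7, -0.2, -2.5]
opening: 0.0448
gripper_force: 14.0
```

servo_tool([
  [[-4, 0.9, 0], 0, 3],
  [[-4, 0.9, 0], 0, 3],
  [[-4, 0.9, 0], 0, 3],
  [[-4, 0.9, 0], 0, 3],
  [[-2, 0.4, 0], 0, 3],
  [[0, 0, 0], 0, 3],
  [[0, 0, 0], 0, 3],
  [[0, 0, 0], 0, 3],
])

```text
t: 5.87
tcp_pos: [0.4861, -0.1881, 0.2593]
orientation: [-2.33, -2.104, 0.0]
wrist_force: [-0.2, 0.2, -1.7]
opening: 0.0446
gripper_force: 14.0
```

```bash
python3 - <<'E'
from h import *
f=robot.grab_frame("wrist");cv2.imwrite("pics/w2.png",f["color"])
o=robot.observe();print(o["tcp_pos"],o["opening"],f["cam_to_world"].round(3))
for l in("fixed_jaw","jaw","gauge"):
  for r in robot.regions_of("wrist",l)[:2]:print(l,r["score"],r["position"],cv2.boundingRect(r["pixels"].astype(np.uint8)))
E
```

```text
[ 0.48623635 -0.18762595  0.2593945 ] 0.04462537191665268 [[ 0.995  0.097  0.025  0.492]
 [-0.1    0.966  0.238 -0.123]
 [-0.001 -0.239  0.971  0.405]
 [ 0.     0.     0.     1.   ]]
fixed_jaw 0.58 [317.3, 158.7] (278, 147, 75, 28)
jaw 0.93 [313.5, 6.2] (277, 0, 78, 12)
gauge 0.74 [312.6, 91.1] (268, 0, 96, 192)
```

View pics/w2.png

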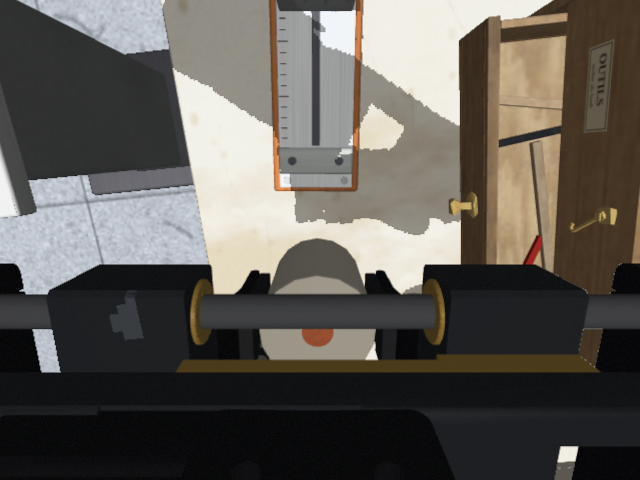

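The wrist view shows the gauge almost upright in the picture. The fixed jaw's top spans columns 279–354 and rows 149–173. The bed slot runs at column 316 from row 10 to 145, and the moving jaw is at the very top of the frame (rows 0–12).

```bash
python3 - <<'E'
from h import *
f=robot.grab_frame("wrist")
im=f["color"][0:200,255:375];
g=cv2.cvtColor(im,cv2.COLOR_BGR2GRAY)
print("col315 rows120-195",g[120:195,50].tolist())
print("row160",g[160,15:110].tolist())
for r in(20,50,80,110,135):
    print(r,[ (255+c) for c in range(50,75) if g[r,c]<110])
for n,p,z in(("faceTL",(279,149),.054),("faceTR",(354,149),.054),("backL",(278,173),.054),("backR",(353,173),.054),("slot0",(316,10),.018),("slot1",(316,140),.018),("jawfacebotL",(278,11),.018),("jawfaceR",(354,11),.018)):print(n,onz(f,p,z).round(4))
E
```

```text
col315 rows120-195 [154, 154, 154, 155, 154, 155, 155, 155, 155, 154, 155, 155, 155, 155, 154, 155, 154, 155, 155, 154, 155, 155, 154, 156, 155, 154, 155, 154, 121, 116, 125, 127, 128, 131, 130, 128, 129, 128, 127, 125, 125, 125, 124, 125, 125, 125, 123, 123, 124, 121, 122, 125, 112, 101, 142, 156, 156, 157, 156, 157, 157, 157, 156, 157, 157, 157, 154, 112, 88, 81, 72, 99, 127, 135, 133]
row160 [239, 240, 220, 133, 148, 159, 161, 152, 108, 115, 123, 123, 124, 124, 124, 124, 116, 87, 62, 63, 62, 58, 59, 61, 64, 93, 125, 124, 125, 125, 126, 126, 126, 125, 126, 125, 126, 126, 126, 126, 125, 126, 126, 126, 127, 125, 127, 125, 126, 127, 127, 126, 126, 126, 126, 125, 126, 125, 125, 126, 126, 125, 126, 112, 76, 62, 63, 60, 61, 61, 63, 75, 106, 126, 124, 125, 125, 125, 125, 122, 111, 96, 82, 81, 84, 81, 70, 92, 131, 133, 132, 130, 132, 131, 130]
20 [311, 312, 313, 314, 315, 316]
50 [311, 312, 313, 314, 315, 316, 317, 318]
80 [311, 312, 313, 314, 315, 316, 317, 318]
110 [311, 312, 313, 314, 315, 316, 317, 318]
135 [311, 312, 313, 314, 315, 316, 317, 318]
faceTL [ 0.4573 -0.117   0.054 ]
faceTR [ 0.5273 -0.1239  0.054 ]
backL [ 0.4536 -0.1389  0.054 ]
backR [ 0.5247 -0.1459  0.054 ]
slot0 [0.5044 0.007  0.018 ]
slot1 [ 0.4926 -0.1113  0.018 ]
jawfacebotL [0.4684 0.0097 0.018 ]
jawfaceR [0.5402 0.0026 0.018 ]
```

```bash
python3 - <<'E'
from h import *
f=robot.grab_frame("wrist");o=robot.observe()
C=onz(f,(314.8,147.7),.054);s0=onz(f,(314.6,20),.018);s1=onz(f,(314.6,135),.018)
u=s0-s1;u/=np.linalg.norm(u);print("u",u,"C",C,"s",s0,s1)
M=R.from_rotvec(o["orientation"]).as_matrix();print(M[:,0],M[:,2])
# centre line point: average of both estimates
n=np.array([-u[1],u[0],0]);off=(s1-C)@n;print("lat diff",off)
G=C+n*off/2;G[2]=0;T=G+u*.032;T[2]=.18
print("T",T,totool(T-o["tcp_pos"])*100, "turn",np.degrees(np.arctan2(M[1,0],M[0,0])-np.arctan2(u[1],u[0])))
# grip point post and prop dot in hand
print(o["tcp_pos"])
E
```

```text
u [0.10001878 0.99498555 0.        ] C [ 0.49101056 -0.11938045  0.054     ] s [ 0.50243305 -0.00157318  0.018     ] [ 0.49188395 -0.10651547  0.018     ]
[9.99678452e-02 9.94990663e-01 1.00680579e-04] [-7.98577488e-05  1.09210859e-04 -9.99999991e-01]
lat diff 0.0004177318874338641
T [ 0.49400334 -0.08752003  0.18      ] [10.07236501 -0.31498142  7.97118908] turn 0.0029327623245855804
[ 0.48707462 -0.1880627   0.25970146]
```

servo_tool([
  [[3.5, -0.3, 1], 0, 3],
  [[3.5, 0, 2], 0, 3],
  [[3.1, 0, 3], 0, 3],
  [[0, 0, 3], 0, 3],
  [[0, 0, 3], 0, 3],
  [[0, 0, 3], 0, 3],
  [[0, 0, 2], 0, 3],
  [[0, 0, 1], 0, 3],
  [[0, 0, 0], 0, 3],
  [[0, 0, 0], 0, 3],
])

```text
t: 7.0
tcp_pos: [0.4947, -0.0893, 0.0807]
orientation: [2.331, 2.106, 0.0]
wrist_force: [1.1, 0.0, -0.1]
opening: 0.0446
gripper_force: 14.0
```

```bash
python3 - <<'E'
from h import *
f=robot.grab_frame("scene");o=robot.observe();print(o["tcp_pos"],o["opening"],o["wrist_force"])
g=robot.grab_frame("wrist")["color"]
cv2.imwrite("pics/s3.png",np.hstack([cv2.resize(f["color"][190:340,230:400],None,fx=2.3,fy=2.3,interpolation=cv2.INTER_CUBIC),cv2.resize(g,(460,345))])[:,:800])
T=np.array([.494,-.0875,.18]);print(totool(T-o["tcp_pos"])*100)
E
```

```text
[ 0.49521159 -0.0896602   0.0814665 ] 0.04496361138140127 [ 0.12896606  0.52331589 -0.81148031]
[ 0.19418366 -0.11454136 -9.85388342]
```

View pics/s3.png

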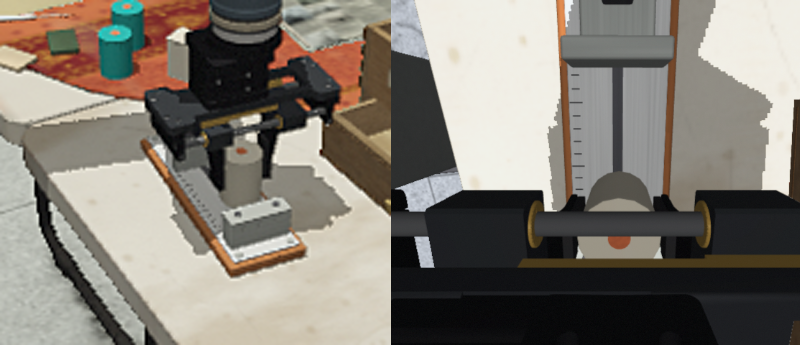

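The scene crop shows the prop hanging over the bed just in front of the fixed jaw. In the wrist view its dot (619,240) lines up with the slot (617).

servo_tool([
  [[0.15, 0, 1], 0, 3],
  [[0, 0, 0.7], 0, 3],
  [[0, 0, 0.3], 0, 3],
  [[0, 0, 0], 0, 3],
  [[0, 0, 0], 0, 3],
])

```text
t: 7.52
tcp_pos: [0.4942, -0.0879, 0.0603]
orientation: [-2.331, -2.105, 0.0]
wrist_force: [1.0, -0.8, -1.9]
opening: 0.0451
gripper_force: 14.0
```

servo_tool([
  [[0, 0, 0.1], 0, 3],
  [[0, 0, 0.1], 0, 3],
  [[0, 0, 0], 0, 3],
  [[0, 0, 0], 0, 3],
])

```text
t: 7.85
tcp_pos: [0.4945, -0.088, 0.0586]
orientation: [2.332, 2.105, 0.0]
wrist_force: [-0.8, 0.8, -1.8]
opening: 0.0443
gripper_force: 14.0
```

servo_tool([
  [[0, 0, 0.05], 0, 3],
  [[0, 0, 0.05], 0, 3],
  [[0, 0, 0], 0, 3],
])

```text
t: 8.1
tcp_pos: [0.4945, -0.088, 0.0576]
orientation: [2.331, 2.105, 0.0]
wrist_force: [-0.5, -0.1, -1.3]
opening: 0.0447
gripper_force: 14.0
```

servo_tool([
  [[0, 0, 0.05], 0, 3],
  [[0, 0, 0.05], 0, 3],
  [[0, 0, 0], 0, 3],
])

```text
t: 8.35
tcp_pos: [0.4945, -0.088, 0.0576]
orientation: [2.331, 2.105, 0.0]
wrist_force: [-1.8, 1.1, 7.8]
opening: 0.0445
gripper_force: 14.0
```

servo_tool([
  [[0, 0, -0.05], 0, 3],
  [[0, 0, 0], 0, 5],
  [[0, 0, 0], 0, 6],
  [[0, 0, 0], 0, 8.7],
  [[0, 0, 0], 0, 8.7],
  [[0, 0, 0], 0, 8.7],
  [[0, 0, 0], 0, 8.7],
  [[0, 0, 0], 0, 8.7],
])

```text
t: 9.02
tcp_pos: [0.4944, -0.0879, 0.057]
orientation: [-2.331, -2.106, 0.0]
wrist_force: [-0.2, 0.0, 0.5]
opening: 0.0817
gripper_force: 0.0
```

servo_tool([
  [[0, 0, -1], 0, 8.7],
  [[0, 0, -2], 0, 8.7],
  [[0, 0, -3], 0, 8.7],
  [[0, 0, -4], 0, 8.7],
  [[0, 0, -2], 0, 8.7],
  [[0, 0, 0], 0, 8.7],
  [[0, 0, 0], 0, 8.7],
  [[0, 0, 0], 0, 8.7],
])

```text
t: 9.68
tcp_pos: [0.4937, -0.0877, 0.1769]
orientation: [-2.331, -2.105, 0.001]
wrist_force: [0.7, 0.7, -0.5]
opening: 0.0873
gripper_force: 0.0
```

```bash
python3 - <<'E'
from h import *
f=robot.grab_frame("scene");o=robot.observe();print(o["tcp_pos"],o["opening"],o["wrist_force"])
w=robot.grab_frame("wrist");g=w["color"]
cv2.imwrite("pics/s4.png",np.hstack([cv2.resize(f["color"][190:340,260:400],(280,300),interpolation=cv2.INTER_CUBIC),g[0:300,120:640]]))
for l in("jaw_grip","jaw","round_prop"):
  for r in robot.regions_of("wrist",l)[:2]:print(l,r["score"],r["position"],cv2.boundingRect(r["pixels"].astype(np.uint8)))
E
```

```text
[ 0.49343057 -0.08753377  0.17627626] 0.08709809163851051 [-0.85538827  0.59589165 -0.44717628]
jaw_grip 0.73 [318.3, 69.9] (270, 5, 100, 110)
jaw_grip 0.5 [318.8, 67.3] (269, 5, 101, 111)
jaw 0.96 [317.0, 99.3] (269, 89, 101, 27)
round_prop 0.83 [317.0, 241.7] (288, 205, 64, 74)
```

View pics/s4.png

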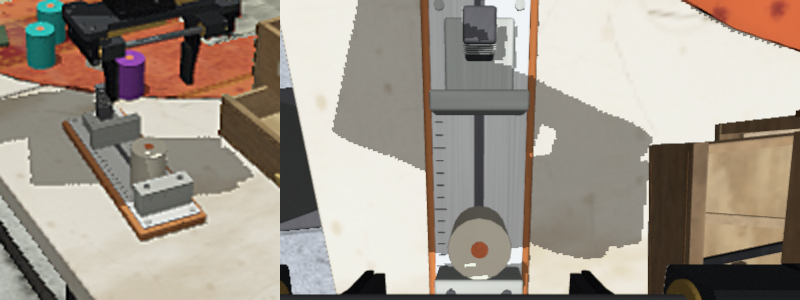

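The prop now stands upright on the bed and released, in line with the slot (crop (480,250), slot x=479). The grip post's top is at about crop (480,23), which is full (320,23). I'll push the back of the post with the closed fingers, because a push along the centre line does least to skew the jaw.

```bash
python3 - <<'E'
from h import *
w=robot.grab_frame("wrist");o=robot.observe();T=o["tcp_pos"]
C=np.array([.4912,-.1194,0]);u=np.array([.1,.995,0])
P=onz(w,(320,23),.085);d=P-C;print("post",P,"gauge x",d@u,"lat",d@[-u[1],u[0],0])
pr=onz(w,(319.5,250),.078);d=pr-C;print("prop",pr,d@u,d@[-u[1],u[0],0])
F=onz(w,(317,112),.018);print("jaw face",(F-C)@u)
print("post from tcp in tool cm",totool(P-T)*100,T)
for op in(.0446,):print("nip tcp y in tool x",totool(C+u*(op+.055+.0095)-T)*100)
E
```

```text
post [0.50846331 0.04972648 0.085     ] gauge x 0.17000717544524008 lat -0.0002643462217559467
prop [ 0.49445603 -0.08890034  0.078     ] 0.030672767650186655 -0.0001897845594678466
jaw face 0.12740170068826517
post from tcp in tool cm [13.81785012  0.07074009  9.11390336] [ 0.4939089  -0.08774909  0.17604263]
nip tcp y in tool x [ 7.72143498  0.07352865 17.60960839]
```

servo_tool([
  [[4, 0.1, 0], 0, 0],
  [[4, 0, 0], 0, 0],
  [[4, 0, 0], 0, 0],
  [[4, 0, 0], 0, 0],
  [[2, 0, 0], 0, 0],
  [[0, 0, 2], 0, 0],
  [[0, 0, 3], 0, 0],
  [[0, 0, 3], 0, 0],
  [[0, 0, 2], 0, 0],
  [[0, 0, 1], 0, 0],
])

```text
t: 10.82
tcp_pos: [0.5118, 0.0912, 0.0641]
orientation: [-2.328, -2.103, 0.006]
wrist_force: [-0.9, 0.2, 0.8]
opening: 0.028
gripper_force: 0.0
```

servo_tool([
  [[0, 0, 0], 0, 0],
  [[0, 0, 0], 0, 0],
  [[-0.3, 0, 0], 0, 0],
  [[-0.3, 0, 0], 0, 0],
  [[0, 0, 0], 0, 0],
  [[0, 0, 0], 0, 0],
])

```text
t: 11.32
tcp_pos: [0.5138, 0.0847, 0.0681]
orientation: [2.331, 2.104, 0.002]
wrist_force: [-0.8, 0.1, 0.2]
opening: 0.0008
gripper_force: 0.0
```

```bash
python3 - <<'E'
from h import *
o=robot.observe();T=o["tcp_pos"];M=R.from_rotvec(o["orientation"]).as_matrix()
C=np.array([.4912,-.1194,0]);u=np.array([.1,.995,0]);d=T-C
print(T,o["opening"],"gx",d@u,"lat",d@[-u[1],u[0],0],"F along u",o["wrist_force"]@u,M[:,0])
E
```

```text
[0.51375083 0.08467156 0.06810356] 0.0007686816999557376 gx 0.20530628920055494 lat -0.002030922601999053 F along u -0.017015286362270524 [1.02226078e-01 9.94761186e-01 1.07244177e-04]
```

servo_tool([
  [[-0.3, -0.15, 0], 0, 0],
  [[-0.4, 0, 0], 0, 0],
  [[-0.3, 0, 0], 0, 0],
  [[-0.1, 0, 0], 0, 0],
  [[-0.1, 0, 0], 0, 0],
  [[-0.1, 0, 0], 0, 0],
  [[0, 0, 0], 0, 0],
])

```text
t: 11.9
tcp_pos: [0.5103, 0.0721, 0.067]
orientation: [-2.332, -2.105, 0.0]
wrist_force: [0.1, 0.0, 0.7]
opening: 0.0002
gripper_force: 0.0
```

servo_tool([
  [[-0.1, 0, 0], 0, 0],
  [[-0.1, 0, 0], 0, 0],
  [[-0.1, 0, 0], 0, 0],
  [[-0.1, 0, 0], 0, 0],
  [[-0.1, 0, 0], 0, 0],
])

```text
t: 12.32
tcp_pos: [0.5098, 0.0676, 0.0671]
orientation: [-2.331, -2.105, -0.001]
wrist_force: [0.2, 2.5, 0.4]
opening: 0.0001
gripper_force: 1.3
```

servo_tool([
  [[-0.2, 0, 0], 0, 0],
  [[-0.2, 0, 0], 0, 0],
  [[-0.2, 0, 0], 0, 0],
  [[-0.3, 0, 0], 0, 0],
  [[-0.3, 0, 0], 0, 0],
  [[-0.3, 0, 0], 0, 0],
  [[-0.3, 0, 0], 0, 0],
  [[-0.3, 0, 0], 0, 0],
  [[-0.2, 0, 0], 0, 0],
  [[-0.2, 0, 0], 0, 0],
])

```text
t: 13.15
tcp_pos: [0.5072, 0.0421, 0.0671]
orientation: [-2.332, -2.105, 0.0]
wrist_force: [0.1, 2.4, 0.2]
opening: 0.0006
gripper_force: 1.3
```

```bash
python3 - <<'E'
from h import *
f=robot.grab_frame("top");o=robot.observe();T=o["tcp_pos"];print(T,o["wrist_force"])
C=np.array([.4912,-.1194,0]);u=np.array([.1,.995,0]);d=T-C
print("gx",d@u,"lat",d@[-u[1],u[0],0])
cv2.imwrite("pics/t5.png",cv2.resize(f["color"][210:320,240:400],None,fx=5,fy=5,interpolation=cv2.INTER_CUBIC))
E
```

```text
[0.50718932 0.04180754 0.06706847] [0.59690292 2.07987004 0.84723364]
gx 0.16200043401988592 lat 0.00021137926413808565
```

View pics/t5.png

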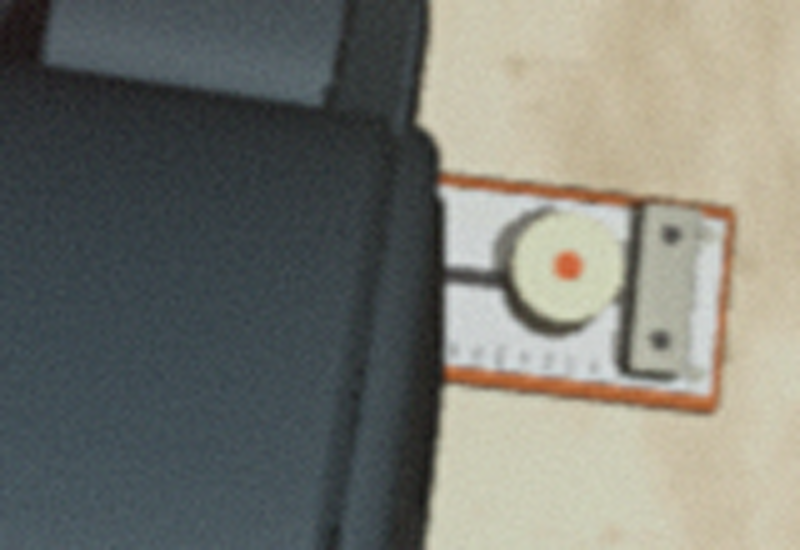

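The top view shows the prop upright by the fixed jaw, and the arm hides the moving jaw. The push is on the line (0.2 mm off) at about 2.4 N, so I continue.

servo_tool([
  [[-0.2, 0, 0], 0, 0],
  [[-0.3, 0, 0], 0, 0],
  [[-0.3, 0, 0], 0, 0],
  [[-0.4, 0, 0], 0, 0],
  [[-0.4, 0, 0], 0, 0],
  [[-0.4, 0, 0], 0, 0],
  [[-0.4, 0, 0], 0, 0],
  [[-0.4, 0, 0], 0, 0],
  [[-0.3, 0, 0], 0, 0],
  [[-0.2, 0, 0], 0, 0],
])

```text
t: 14.03
tcp_pos: [0.5038, 0.0091, 0.0671]
orientation: [-2.332, -2.105, 0.0]
wrist_force: [0.2, 2.8, 1.0]
opening: 0.0005
gripper_force: 1.3
```

servo_tool([
  [[-0.2, 0, 0], 0, 0],
  [[-0.2, 0, 0], 0, 0],
  [[-0.1, 0, 0], 0, 0],
  [[-0.1, 0, 0], 0, 0],
  [[-0.1, 0, 0], 0, 0],
  [[0, 0, 0], 0, 0],
])

```text
t: 14.53
tcp_pos: [0.5031, 0.0025, 0.0671]
orientation: [-2.331, -2.106, 0.0]
wrist_force: [-0.3, 2.5, 0.4]
opening: 0.0007
gripper_force: 0.8
```

```bash
cat > s.py <<'E'
from h import *
o=robot.observe();T=o["tcp_pos"];M=R.from_rotvec(o["orientation"]).as_matrix()
C=np.array([.4912,-.1194,0]);u=np.array([.1,.995,0]);d=T-C
print(o["t"],T,"gx",(d@u).round(4),"lat",(d@[-u[1],u[0],0]).round(4),"Fu",(o["wrist_force"]@u).round(2),o["wrist_torque"],M[:,0])
E
python3 s.py
```

```text
14.5333 [0.50311113 0.00248486 0.06705461] gx 0.1225 lat 0.0003 Fu 2.46 [0.21596056 0.08231198 0.03605819] [ 1.01449599e-01  9.94840669e-01 -1.51279179e-04]
```

servo_tool([
  [[-0.08, 0, 0], 0, 0],
  [[-0.08, 0, 0], 0, 0],
  [[-0.08, 0, 0], 0, 0],
  [[-0.08, 0, 0], 0, 0],
  [[-0.08, 0, 0], 0, 0],
  [[-0.08, 0, 0], 0, 0],
  [[-0.08, 0, 0], 0, 0],
  [[-0.08, 0, 0], 0, 0],
])

```text
t: 15.2
tcp_pos: [0.5025, -0.0036, 0.0671]
orientation: [-2.331, -2.105, -0.0]
wrist_force: [0.0, 3.8, 1.3]
opening: 0.0006
gripper_force: 2.0
```

servo_tool([
  [[-0.05, 0, 0], 0, 0],
  [[-0.05, 0, 0], 0, 0],
  [[-0.05, 0, 0], 0, 0],
  [[-0.05, 0, 0], 0, 0],
  [[-0.05, 0, 0], 0, 0],
])

```text
t: 15.62
tcp_pos: [0.5022, -0.0062, 0.0671]
orientation: [-2.331, -2.106, 0.0]
wrist_force: [-0.5, 3.7, 0.8]
opening: 0.0005
gripper_force: 2.0
```

```bash
python3 s.py
```

```text
15.6167 [ 0.5022242  -0.00624517  0.0670549 ] gx 0.1137 lat 0.0003 Fu 3.68 [ 0.64069395  0.10768256 -0.01858322] [1.01542302e-01 9.94831222e-01 1.20619299e-06]
```

servo_tool([
  [[-0.03, 0, 0], 0, 0],
  [[-0.03, 0, 0], 0, 0],
  [[-0.03, 0, 0], 0, 0],
  [[-0.03, 0, 0], 0, 0],
  [[-0.03, 0, 0], 0, 0],
])

```text
t: 16.03
tcp_pos: [0.5021, -0.0077, 0.0671]
orientation: [-2.331, -2.106, 0.0]
wrist_force: [0.3, 4.1, 0.5]
opening: 0.0005
gripper_force: 2.0
```

servo_tool([
  [[-0.03, 0, 0], 0, 0],
  [[-0.03, 0, 0], 0, 0],
  [[-0.03, 0, 0], 0, 0],
  [[-0.03, 0, 0], 0, 0],
])

```text
t: 16.37
tcp_pos: [0.5019, -0.0089, 0.0671]
orientation: [-2.331, -2.105, 0.0]
wrist_force: [-0.9, 3.7, 1.7]
opening: 0.0005
gripper_force: 2.0
```

servo_tool([
  [[-0.02, 0, 0], 0, 0],
  [[-0.02, 0, 0], 0, 0],
  [[-0.02, 0, 0], 0, 0],
])

```text
t: 16.62
tcp_pos: [0.5019, -0.0092, 0.0671]
orientation: [-2.332, -2.105, -0.001]
wrist_force: [-0.1, 7.0, 1.2]
opening: 0.0003
gripper_force: 3.2
```

servo_tool([
  [[-0.02, 0, 0], 0, 0],
  [[0, 0, 0], 0, 0],
])

```text
t: 16.78
tcp_pos: [0.5019, -0.0092, 0.0671]
orientation: [-2.332, -2.105, -0.001]
wrist_force: [0.6, 5.8, 1.6]
opening: 0.0006
gripper_force: 3.2
```

servo_tool([
  [[-0.02, 0, 0], 0, 0],
  [[0, 0, 0], 0, 0],
  [[0, 0, 0], 0, 0],
])

```text
t: 17.03
tcp_pos: [0.5019, -0.0092, 0.0671]
orientation: [-2.332, -2.104, -0.001]
wrist_force: [-0.2, 6.7, 1.8]
opening: 0.0007
gripper_force: 3.6
```

```bash
python3 s.py
```

```text
17.0333 [ 0.50190813 -0.00922761  0.06711127] gx 0.1107 lat 0.0004 Fu 6.62 [ 1.13963342  0.10128461 -0.03801735] [1.02155890e-01 9.94767918e-01 9.81681448e-04]
```

servo_tool([
  [[-0.02, 0, 0], 0, 0],
  [[-0.02, 0, 0], 0, 0],
  [[0, 0, 0], 0, 0],
])

```text
t: 17.28
tcp_pos: [0.5019, -0.0093, 0.0672]
orientation: [-2.332, -2.104, -0.002]
wrist_force: [0.5, 8.3, 1.1]
opening: 0.0003
gripper_force: 4.4
```

```bash
python3 s.py
```

```text
17.2833 [ 0.50189434 -0.00927518  0.0671552 ] gx 0.1106 lat 0.0004 Fu 8.32 [ 1.39457401  0.0423642  -0.05136313] [0.10244585 0.99473745 0.00150406]
```

servo_tool([
  [[-0.02, 0, 0], 0, 0],
  [[-0.02, 0, 0], 0, 0],
  [[0, 0, 0], 0, 0],
  [[0, 0, 0], 0, 0],
  [[0, 0, 0], 0, 0],
  [[0, 0, 0], 0, 0],
])

```text
t: 17.78
tcp_pos: [0.5019, -0.0093, 0.0672]
orientation: [-2.332, -2.104, -0.002]
wrist_force: [0.8, 10.5, 2.5]
opening: 0.0005
gripper_force: 5.2
```

```bash
python3 s.py
```

```text
17.7833 [ 0.50187356 -0.00931085  0.0671722 ] gx 0.1106 lat 0.0004 Fu 10.54 [ 1.6088599  -0.08232647 -0.0488276 ] [0.10260571 0.99472023 0.0019298 ]
```

The total force is about 10 N, of which about 2.5 N is drag, so the nip is about 7.5 N and was held for 0.3 s. Now I back off gently and retreat.

servo_tool([
  [[0.05, 0, 0], 0, 0],
  [[0.1, 0, 0], 0, 0],
  [[0.3, 0, 0], 0, 0],
  [[0.7, 0, 0], 0, 0],
  [[1, 0, 0], 0, 0],
  [[0.5, 0, -1], 0, 0],
  [[0, 0, -3], 0, 0],
  [[0, 0, -4], 0, 0],
  [[0, 0, -4], 0, 0],
  [[0, 0, -2], 0, 0],
])

```text
t: 18.62
tcp_pos: [0.5065, 0.0159, 0.212]
orientation: [2.326, 2.103, 0.007]
wrist_force: [1.2, -0.1, -1.2]
opening: 0.0005
gripper_force: 0.0
```

servo_tool([
  [[4, 0, 0], 0, 0],
  [[4, 0, 0], 0, 0],
  [[4, 0, 0], 0, 0],
  [[4, 0, 0], 0, 0],
  [[4, 0, 0], 0, 0],
  [[4, 0, 0], 0, 0],
  [[2, 0, 0], 0, 0],
  [[0, 0, 0], 0, 0],
])

```text
t: 19.28
tcp_pos: [0.5309, 0.2794, 0.208]
orientation: [2.325, 2.112, 0.005]
wrist_force: [1.3, 0.0, -0.5]
opening: 0.0005
gripper_force: 0.0
```

```bash
python3 s.py; python3 - <<'E'
from h import *
f=robot.grab_frame("top");s=robot.grab_frame("scene")
A=cv2.resize(f["color"][220:310,250:400],(500,300),interpolation=cv2.INTER_CUBIC)
B=cv2.resize(s["color"][220:320,270:370],(300,300),interpolation=cv2.INTER_CUBIC)
cv2.imwrite("pics/t6.png",np.hstack([A,B]))
E
```

```text
19.2833 [0.53089737 0.27936503 0.20800731] gx 0.4007 lat 0.0004 Fu 0.13 [-0.08403877  0.03417433 -0.01493103] [0.09597062 0.99538149 0.00231024]
```

View pics/t6.png

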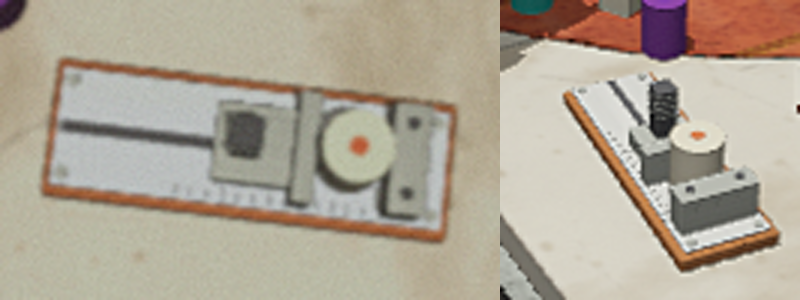

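The jaw is closed on the upright, centred prop (top crop (358,146)), square and parallel to the fixed jaw, and the arm is clear.

```bash
python3 -c "
from bench import robot
print(robot.job_done())"
```

```text
the job is handed in; nothing more can be done
None
```

The job is handed in: the round prop (about 44.6 mm across by the gripper's opening) stands upright between the jaws. It was nipped at an estimated 7.5 N for about 0.3 s, and the jaw was left closed and square to the eye with the arm clear. The hand-in gave no verdict.

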